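# Build up a tube rack and fill it

## Robot

A 6-joint arm with a two-finger parallel gripper is mounted at the origin on the work surface. World frame = base frame: x ahead of the robot, y to its left, z up, the work surface at z = 0. Lengths are in mm, angles in rad, forces in N, time in s.
With the tool pointing down it reaches from about 425 to 1125 mm from the base axis. Payload 14.9 kg.
Tool frame: the origin (TCP) lies between the finger pads; the fingertips stand 19 mm ahead of it and the grasp point (between the pads) is the TCP; z points along the fingers, y is the line along which they close (so a half turn about z gives the same grasp; the last joint's range is limited). The gripper opens to 91 mm and grips with 3 to 60 N. Pads are 32 mm wide; open, the fingers measure 118 mm over their backs; the gripper's body (76 mm by 178 mm) begins 60 mm behind the grasp point.
Start: joints at [-1.311, 0.379, 1.734, -0, 1.028, -0.033], TCP at [202.039, -670.222, 232.932] pointing down, gripper open.
Joint ranges: [-2.77, 2.77], [-0.74, 2.19], [0, 2.66], [-1.06, 4.2], [0.31, 2.87], [-3.08, 3.08]. Speed limits (rad/s): [1.89, 1.89, 2.39, 3.14, 3.14, 3.14].

## Interface

Orientations are given as a unit quaternion [w, x, y, z].
In Python, from station import r gives the robot as it stands.
- The arm moves only by the shell command python3 -m crank 'ROWS' [FORCE]. ROWS is JSON, a list that holds one entry, the list of rows, each a list of 7 numbers: the shift along the tool's x, y, z in cm, then the turn, a rotation vector about the tool's x, y, z in rad, then the finger opening in cm, from 0 to 9.12. In form: [[[dx, dy, dz, rx, ry, rz, claw], ...]]. A call has 1 to 20 rows; each row is the pose to reach, as a shift and turn from the pose commanded when the call began, along the tool's axes at that moment; what a row does not reach only later rows make up. A row lasts 1/12 s, in which the tool goes at most 41.7 mm and 7.16 degrees, less where a joint would pass 70% of its speed; a pose out of reach is approached as far as the arm can. A call with a gripper value outside its range is refused whole. The fingers move at their own pace and stop on an object; FORCE is the grip in N (left out, the last holds). Time passes only in rows, so rows that repeat a pose let the fingers close. It gives the time, the measured TCP pose, the force, the opening and the grip force at its end, in the units of the state.
- r.get_obs(): the state, without advancing time (a new reading comes with each control period).
- r.camera(name): name is "scene" or "top" or "wrist"; returns a dict with "image" (420x560x3 uint8, red, green, blue), "range_z" (420x560 float32, mm along the optical axis (not along the pixel's ray), 0 where there is no reading), "fovy" (degrees; the focal length in pixels is half the picture's height over the tangent of half this angle, whatever the lens; pixels are square), "cx", "cy" (the principal point, pixels), "cam_to_world" (4x4, takes a point from camera to world coordinates). Camera axes: x right, y up, looking along -z (the intrinsics and any distortion apply to the point x, -y, -z); pixel columns grow to the right and rows downward; lengths in mm; the calibration is good to about 2 mm. A picture is of the moment at which its call begins.
- r.hand_in(): hands the job in; it is judged then, once.
The state is a dict: "time": time; "q": joint angles; "dq": joint speeds; "effort": joint torques, N m; "tool_pos": TCP position; "ee_rot": TCP orientation; "force": force on the tool from outside, world axes, zero at the start; "torque": the same for the moment, N m; "opening": finger opening in mm; "grip_force": force on a finger pad.
Only numpy, scipy, OpenCV 4.12 (cv2) and the standard library are available. Lean on these libraries where they do the work, as an engineer would, in place of code of your own. Each camera call takes 0.05 s, during which the arm holds its last target. There are 200 camera calls.

## Task

Build up the tube rack on its foot: first lower the plain plate over both posts until it lies flat on the foot, then lower the plate with the two extra round holes over the posts until it sits flat on the post shoulders. Then stand the wide glass tube in the larger hole and the narrow glass tube in the smaller one, in either order, each upright on the plate below. Do not tip over any of the glass, the conical flask included.

Things in the scene. Friction and masses are not known exactly. Their poses are not given: they have to be found in the camera images.
- foot: The rack's foot, fixed to the bench: dark steel bar 46 (x) x 220 (y) x 12 mm with two upright stepped steel posts at y = -80 and +80 mm (x = 0): 22 mm diameter from the bar's top (z = 12) to a flat shoulder at z = 50, then a pin of 8 mm diameter to z = 66, tapering to a blunt point at z = 72. Origin: centre of the underside, at bench height; z up.
- lower_plate: The lower (plain) plate: loose aluminium 62 (x) x 206 (y) x 8 mm, 0.25 kg; a black grip block, 20 (x) x 18 (y) x 24 mm stands mid-top (to z = 32). Only two round holes, 28 mm diameter, at y = -80 and +80 mm, that pass the 22 mm shoulders. Fits either way round. Origin: centre of the underside. Home: flat on the foot's bar, origin 12 mm above the foot's.
- upper_plate: Upper plate: aluminium 62 (x) x 206 (y) x 8 mm, 0.2 kg; a black grip block, 20 (x) x 18 (y) x 24 mm stands mid-top (to z = 32). Two 13 mm holes at y = -80 and +80 mm go over the 8 mm pins and stop on the shoulders. Larger tube hole 46 mm diameter at y = +36, smaller 32 mm at y = -32. Fits either way round. Origin: centre of the underside. Home: origin 50 mm above the foot's.
- big_hole (a point): Centre of the larger (46 mm) tube hole, level with the upper plate's top face; it moves with the upper plate, axes as the plate.
- small_hole (a point): Centre of the smaller (32 mm) tube hole, level with the upper plate's top face; it moves with the upper plate, axes as the plate.
- wide_tube: The wide tube: frosted glass tube, open at the top, flat closed bottom with a 4 mm bevel, outer diameter 36 mm, height 90 mm, about 0.06 kg, standing upright on the bench. Origin: centre of the underside; z up its axis. Home: through the larger hole, standing on the lower plate (20 mm above the foot's origin).
- narrow_tube: The narrow tube: frosted glass tube, open at the top, flat closed bottom with a 4 mm bevel, outer diameter 24 mm, height 110 mm, about 0.04 kg, standing upright on the bench. Origin: centre of the underside; z up its axis. Home: through the smaller hole, standing on the lower plate (20 mm above the foot's origin).
- flask: A conical flask of frosted glass, 64 mm diameter at the foot, 26 mm at the neck, 95 mm high, standing upright near the tubes. Not part of the job: leave it standing. Origin: centre of the underside; z up its axis.
Not all that is in view belongs to the job. Leave any blue look-alike of the foot alone.

How it is judged:
By the outcome, as a careful person would: the job done as asked, in the order asked, and still so for the second after the job is handed in, with the robot touching nothing.
It also fails if it takes over 123 s, if anything falls off the work surface, if the arm or the gripper's body presses on something with over 40 N, if the wrist force passes 120 N, or if a joint passes its speed limit or range.

## Working session

There is one attempt and no reset: what is moved stays moved. The work goes in short steps, Python scripts to look and compute and a shell command to move; the robot and the scene stay as the last step left them, time stands still between calls to the robot, and variables do not carry over. Pictures are saved under pics/ and viewed, at most 14 in all, crops included, and the job is handed in when it is done.

```bash
ls; mkdir -p pics
python3 - <<'E'
from station import r
import cv2,numpy as np
for n in ("scene","top"):
    c=r.camera(n); cv2.imwrite(f"pics/{n}0.png",c["image"][:,:,::-1]); print(n,c["fovy"],c["cx"],c["cy"],np.round(c["cam_to_world"],3).tolist(),[k for k in c], (c["range_z"]>0).mean())
o=r.get_obs(); print(o)
E
```

```text
pics
scene 49.22600118648305 277.450648463652 217.29975237582252 [[0.074, -0.861, 0.504, 913.172], [0.997, 0.057, -0.048, -49.444], [0.013, 0.506, 0.862, 881.012], [0.0, 0.0, 0.0, 1.0]] ['image', 'range_z', 'fovy', 'cx', 'cy', 'cam_to_world'] 0.9958715986394557
top 51.102332292070216 277.48930637303084 207.48151973491468 [[0.013, 0.997, -0.074, 343.829], [-1.0, 0.013, 0.006, 2.412], [0.007, 0.074, 0.997, 1021.92], [0.0, 0.0, 0.0, 1.0]] ['image', 'range_z', 'fovy', 'cx', 'cy', 'cam_to_world'] 0.9959481292517007
{'time': 0.1, 'q': array([-1.31132475e+00,  3.79368486e-01,  1.73470699e+00,  2.12710569e-05,
        1.02849586e+00, -3.33000088e-02]), 'dq': array([ 0.00075148, -0.00018558, -0.00153786, -0.00080485, -0.00070137,
       -0.00022186]), 'effort': array([-7.87291920e-04, -7.65037465e+01, -4.35293126e+01,  6.51856838e-02,
        3.98269761e-02, -6.98512437e-06]), 'tool_pos': array([ 201.93945767, -669.89602577,  232.35281472]), 'ee_rot': array([-4.87241166e-04,  9.89305402e-01,  1.45858087e-01, -4.61706990e-05]), 'force': array([ 0.47576432, -0.25188087, -0.60570942]), 'torque': array([ 0.00304873, -0.00785394, -0.01008213]), 'grip_force': 0.0, 'opening': 91.13679123439921}
```

View pics/scene0.png

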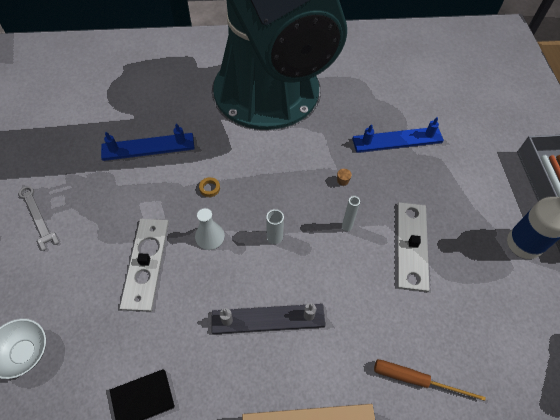

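View pics/top0.png

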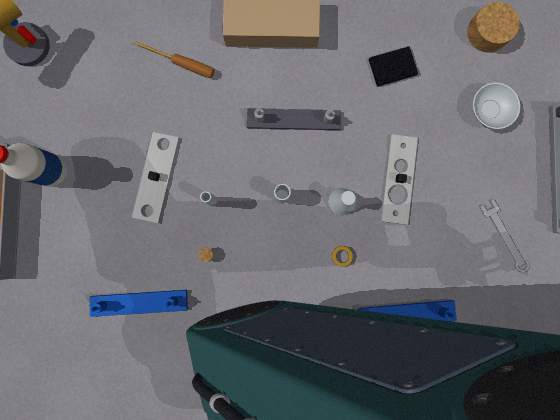

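The pictures show, in top view: foot (294,119), plain plate (156,177), holed plate (400,178), wide tube (282,190), narrow tube (207,197), flask (345,200); the blue bars at the bottom are decoys. Now I'll measure them.

```bash
cat > h.py <<'E'
from station import r
import cv2,numpy as np
from scipy.spatial.transform import Rotation as R
def cam(n):
    c=r.camera(n); c["f"]=c["image"].shape[0]/2/np.tan(np.radians(c["fovy"]/2)); return c
def cast(c,uv,z):
    uv=np.atleast_2d(uv).astype(float); T=c["cam_to_world"]
    d=np.c_[(uv[:,0]-c["cx"])/c["f"],-(uv[:,1]-c["cy"])/c["f"],-np.ones(len(uv))]@T[:3,:3].T
    return T[:3,3]+d*((z-T[2,3])/d[:,2])[:,None]
def cloud(c):
    h,w=c["range_z"].shape; v,u=np.mgrid[:h,:w]; T=c["cam_to_world"]; Z=c["range_z"]
    p=np.stack([(u-c["cx"])/c["f"]*Z,-(v-c["cy"])/c["f"]*Z,-Z],-1)
    return p@T[:3,:3].T+T[:3,3]
def project(c,P):
    T=c["cam_to_world"]; q=(np.atleast_2d(P)-T[:3,3])@T[:3,:3]
    return np.c_[c["cx"]-c["f"]*q[:,0]/q[:,2],c["cy"]+c["f"]*q[:,1]/q[:,2]]
def pose():
    o=r.get_obs(); q=o["ee_rot"]; return o["tool_pos"],R.from_quat(q[[1,2,3,0]])
def togo(target,yaw):
    """shift (cm, tool axes) and turn (rotvec) to TCP target with tool down, tool x at yaw (rad)"""
    p,A=pose(); B=R.from_euler("z",yaw)*R.from_euler("x",np.pi)
    return np.round(A.inv().apply(np.array(target)-p)/10,3),np.round((A.inv()*B).as_rotvec(),4)
E
python3 - <<'E'
from h import *
c=cam("top"); P=cloud(c); hsv=cv2.cvtColor(c["image"],cv2.COLOR_RGB2HSV)
print("bench z",np.median(P[220:240,150:350,2]), P[220:240,150:350,2].std())
z=P[...,2]
def rect(x0,x1,y0,y1,lo,hi,h):
    m=np.zeros(z.shape,np.uint8); m[y0:y1,x0:x1]=((z>lo)&(z<hi))[y0:y1,x0:x1]
    cs,_=cv2.findContours(m,cv2.RETR_EXTERNAL,cv2.CHAIN_APPROX_NONE); k=max(cs,key=cv2.contourArea)
    w=cast(c,k[:,0,:],h)[:,:2]; b=cv2.minAreaRect(w.astype(np.float32)); print("rect",np.round(b[0],1),np.round(b[1],1),round(b[2],2))
rect(120,190,120,235,4,14,8); rect(375,425,125,235,4,14,8); rect(235,355,95,140,6,25,12)
for n,(x0,x1,y0,y1),t in (("wide",(265,300,175,212),90),("narrow",(190,222,182,212),110),("flask",(325,365,180,218),95),("pL",(250,272,100,125),72),("pR",(320,342,100,125),72)):
    s=P[y0:y1,x0:x1].reshape(-1,3); s=s[(s[:,2]>t-15)&(s[:,2]<t+10)]
    print(n,len(s),np.round(s.mean(0),1) if len(s) else "",np.round((s.min(0)+s.max(0))/2,1) if len(s) else "")
E
```

```text
bench z 0.08433733969280865 77.28689023340964
rect [487.7 281.7] [ 65.  207.1] 78.85
rect [ 492.4 -287.4] [ 67.8 211.6] 83.77
rect [628.6 -38.2] [218.5  48.9] 89.76
wide 90 [447.5 -12.6  88.2] [446.8 -12.3  84.7]
narrow 65 [432.9 148.1 107.2] [432.7 147.7 103.9]
flask 159 [ 435.9 -152.1   95.6] [ 436.  -152.3   92.2]
pL 15 [628.   41.7  66.4] [629.2  41.7  65. ]
pR 14 [ 626.6 -117.6   67.8] [ 626.9 -118.    66.6]
```

Run:
```python
from h import *
y=np.radians(168.85)
for t,yw in (([600,-100,260],y-np.radians(60)),([488,282,220],y)): print(*togo(t,yw))
```

```text
[ 54.558 -43.083  -2.718] [-6.000e-04 -7.000e-04 -1.607e+00]
[ 54.861 -82.887   1.314] [-2.0000e-04 -1.1000e-03 -2.6542e+00]
```

```bash
python3 -m crank '[[[54.6,-43.1,-2.7,0,0,-1.607,9],[54.6,-43.1,-2.7,0,0,-1.607,9],[54.6,-43.1,-2.7,0,0,-1.607,9],[54.6,-43.1,-2.7,0,0,-1.607,9],[54.6,-43.1,-2.7,0,0,-1.607,9],[54.6,-43.1,-2.7,0,0,-1.607,9],[54.6,-43.1,-2.7,0,0,-1.607,9],[54.6,-43.1,-2.7,0,0,-1.607,9],[54.6,-43.1,-2.7,0,0,-1.607,9],[54.6,-43.1,-2.7,0,0,-1.607,9],[54.6,-43.1,-2.7,0,0,-1.607,9],[54.6,-43.1,-2.7,0,0,-1.607,9],[54.6,-43.1,-2.7,0,0,-1.607,9],[54.6,-43.1,-2.7,0,0,-1.607,9],[54.6,-43.1,-2.7,0,0,-1.607,9],[54.6,-43.1,-2.7,0,0,-1.607,9],[54.6,-43.1,-2.7,0,0,-1.607,9],[54.6,-43.1,-2.7,0,0,-1.607,9],[54.6,-43.1,-2.7,0,0,-1.607,9],[54.6,-43.1,-2.7,0,0,-1.607,9]]]'
python3 - <<'E'
from h import *
y=np.radians(168.85)
for t,yw in (([488,282,220],y),): print(*togo(t,yw),r.get_obs()["q"])
c=cam("wrist"); cv2.imwrite("pics/w1.png",c["image"][:,:,::-1])
E
```

```text
time: 1.82
tool_pos: [599.9, -100.2, 259.6]
ee_rot: [-0.0, 0.582, 0.813, -0.0]
force: [0.5, -0.8, 0.1]
opening: 90.3
grip_force: 0.0
[39.782  1.77   3.967] [-5.0000e-04 -5.0000e-04 -1.0468e+00] [-2.03681014e-01  2.05923240e-01  1.90871818e+00 -1.76866133e-04
  1.02762205e+00 -5.32949713e-01]
```

View pics/w1.png

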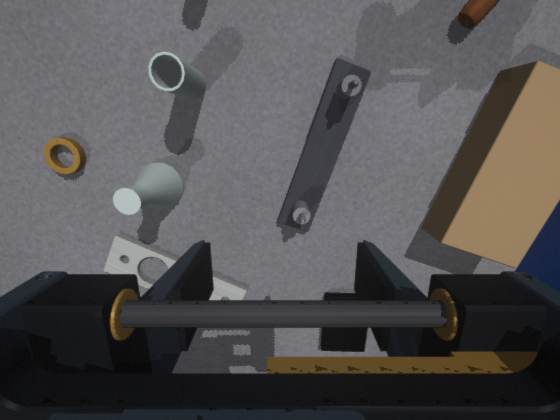

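The wrist view shows the foot with its posts at (351,85) and (302,216), the wide tube at (168,72), the flask at (150,190). I'll locate the posts here.

```bash
cat >> h.py <<'E'
def above(c,lo,hi,box,h=None):
    """contours of pixels whose height is in lo..hi inside world box x0,x1,y0,y1"""
    P=cloud(c); x0,x1,y0,y1=box
    m=((P[...,2]>lo)&(P[...,2]<hi)&(P[...,0]>x0)&(P[...,0]<x1)&(P[...,1]>y0)&(P[...,1]<y1)).astype(np.uint8)
    cs,_=cv2.findContours(m,cv2.RETR_EXTERNAL,cv2.CHAIN_APPROX_NONE)
    return max(cs,key=cv2.contourArea)[:,0,:],P[m>0]
def posts(c,a=(628,41),b=(627,-118)):
    o=[]
    for p in (a,b):
        k,s=above(c,46,56,(p[0]-18,p[0]+18,p[1]-18,p[1]+18))
        (x,y),rad=cv2.minEnclosingCircle(cast(c,k,50)[:,:2].astype(np.float32)); t=above(c,62,80,(p[0]-18,p[0]+18,p[1]-18,p[1]+18))[1].mean(0)
        print("shoulder",round(x,1),round(y,1),"r",round(rad,1),"pin",np.round(t,1)); o.append((x,y))
    o=np.array(o); d=o[0]-o[1]; print("mid",o.mean(0).round(1),"len",np.linalg.norm(d).round(1),"yaw",np.degrees(np.arctan2(d[1],d[0])).round(2))
E
python3 - <<'E'
from h import *
c=cam("wrist"); posts(c)
k,s=above(c,8,18,(590,670,-160,90)); b=cv2.minAreaRect(cast(c,k,12)[:,:2].astype(np.float32)); print(b)
print(c["cam_to_world"].round(2))
E
python3 -m crank '[[[39.8,1.8,4,0,0,-1.047,9],[39.8,1.8,4,0,0,-1.047,9],[39.8,1.8,4,0,0,-1.047,9],[39.8,1.8,4,0,0,-1.047,9],[39.8,1.8,4,0,0,-1.047,9],[39.8,1.8,4,0,0,-1.047,9],[39.8,1.8,4,0,0,-1.047,9],[39.8,1.8,4,0,0,-1.047,9],[39.8,1.8,4,0,0,-1.047,9],[39.8,1.8,4,0,0,-1.047,9],[39.8,1.8,4,0,0,-1.047,9],[39.8,1.8,4,0,0,-1.047,9],[39.8,1.8,4,0,0,-1.047,9]]]'
python3 - <<'E'
from h import *
c=cam("wrist"); cv2.imwrite("pics/w2.png",c["image"][:,:,::-1])
k,s=above(c,4,14,(360,620,220,345)); b=cv2.minAreaRect(cast(c,k,8)[:,:2].astype(np.float32)); print(b)
k,s=above(c,25,38,(440,540,250,310)); b=cv2.minAreaRect(cast(c,k,32)[:,:2].astype(np.float32)); print(b,s.mean(0))
E
```

```text
shoulder 629.3 44.7 r 11.2 pin [629.2  44.5  67.8]
shoulder 628.4 -114.1 r 11.3 pin [ 627.8 -113.6   67.4]
mid [628.8 -34.7] len 158.7 yaw 89.64
((628.6949462890625, -34.70960998535156), (218.21054077148438, 45.78059768676758), 89.53390502929688)
[[ 9.5000e-01 -3.1000e-01 -9.0000e-02  5.7242e+02]
 [ 3.2000e-01  9.0000e-01  2.8000e-01 -2.0590e+01]
 [ 0.0000e+00 -3.0000e-01  9.6000e-01  4.1039e+02]
 [ 0.0000e+00  0.0000e+00  0.0000e+00  1.0000e+00]]
time: 3.0
tool_pos: [489.1, 281.4, 220.0]
ee_rot: [0.0, 0.098, 0.995, -0.0]
force: [0.5, -0.1, 0.5]
opening: 90.1
grip_force: 0.0
((487.2500915527344, 285.5531921386719), (61.836280822753906, 204.9524688720703), 78.27450561523438)
((486.1138000488281, 285.8633117675781), (19.705087661743164, 17.84905242919922), 78.73068237304688) [486.34921897 285.50420845  30.54906224]
```

View pics/w2.png

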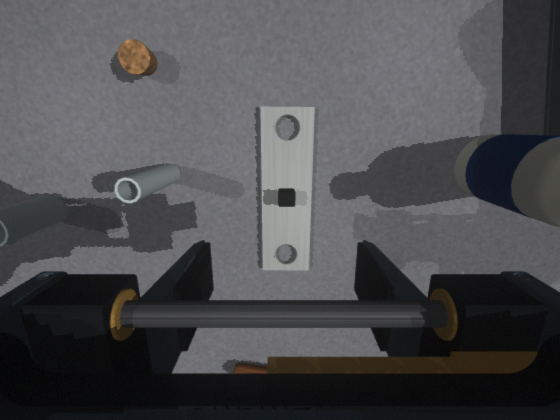

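The plain plate is centred under the hand: block at (287,197), holes at (288,127) and (286,253).

Run:
```python
from h import *
print(*togo([486.7,285.7,30.5],np.radians(168.5)))
```

```text
[ 0.345  0.392 18.958] [-0.      0.0002  0.0044]
```

```bash
python3 -m crank '[[[0.34,0.39,4,0,0,0.004,7],[0.34,0.39,8,0,0,0.004,6],[0.34,0.39,12,0,0,0.004,5],[0.34,0.39,15,0,0,0.004,4.5],[0.34,0.39,17,0,0,0.004,4.5],[0.34,0.39,18,0,0,0.004,4.5],[0.34,0.39,18.6,0,0,0.004,4.5],[0.34,0.39,18.95,0,0,0.004,4.5],[0.34,0.39,18.95,0,0,0.004,4.5],[0.34,0.39,18.95,0,0,0.004,3.5],[0.34,0.39,18.95,0,0,0.004,2.5],[0.34,0.39,18.95,0,0,0.004,1.5],[0.34,0.39,18.95,0,0,0.004,1.5],[0.34,0.39,18.95,0,0,0.004,1.5],[0.34,0.39,18.95,0,0,0.004,1.5],[0.34,0.39,18.95,0,0,0.004,1.5],[0.34,0.39,18.95,0,0,0.004,1.5],[0.34,0.39,18.95,0,0,0.004,1.5]]]' 40
python3 - <<'E'
from h import *
print(*togo([486.7,285.7,170],np.radians(168.5)))
print(*togo([628.8,-34.7,170],np.radians(89.6)))
E
```

```text
time: 4.55
tool_pos: [486.5, 287.1, 31.1]
ee_rot: [0.0, 0.099, 0.995, 0.0]
force: [-2.0, -3.3, 8.7]
opening: 19.7
grip_force: 40.0
[ -0.051  -0.13  -13.894] [0.0002 0.0004 0.002 ]
[-20.305 -28.735 -13.893] [5.0000e-04 2.0000e-04 1.3791e+00]
```

```bash
python3 -m crank '[[[0,0,-0.7,0,0,0,1.5],[0,0,-2,0,0,0,1.5],[0,0,-4,0,0,0,1.5],[0,0,-6.5,0,0,0,1.5],[0,0,-9,0,0,0,1.5],[0,0,-11.5,0,0,0,1.5],[0,0,-13.2,0,0,0,1.5],[0,0,-13.9,0,0,0,1.5],[-0.5,-0.7,-13.9,0,0,0.03,1.5],[-2,-2.9,-13.9,0,0,0.14,1.5],[-4,-5.7,-13.9,0,0,0.26,1.5],[-6,-8.6,-13.9,0,0,0.38,1.5],[-8,-11.4,-13.9,0,0,0.5,1.5],[-10,-14.3,-13.9,0,0,0.62,1.5],[-12,-17.1,-13.9,0,0,0.74,1.5],[-14,-20,-13.9,0,0,0.86,1.5],[-16,-22.8,-13.9,0,0,0.98,1.5],[-17.5,-25,-13.9,0,0,1.08,1.5],[-18.5,-26.5,-13.9,0,0,1.16,1.5],[-19,-27.2,-13.9,0,0,1.22,1.5]]]'
python3 - <<'E'
from h import *
print(*togo([628.8,-34.7,150],np.radians(89.6)))
E
```

```text
time: 6.22
tool_pos: [618.7, -20.1, 168.0]
ee_rot: [-0.001, 0.654, 0.756, -0.001]
force: [0.3, 1.3, -1.8]
opening: 19.3
grip_force: 40.0
[-1.594  0.787  1.801] [-0.0016  0.      0.1511]
```

```bash
python3 -m crank '[[[-0.5,0.3,0.4,0,0,0.05,1.5],[-1,0.5,1.2,0,0,0.1,1.5],[-1.5,0.75,2.2,0,0,0.14,1.5],[-1.6,0.79,3.2,0,0,0.151,1.5],[-1.6,0.79,3.8,0,0,0.151,1.5],[-1.6,0.79,3.8,0,0,0.151,1.5],[-1.6,0.79,3.8,0,0,0.151,1.5]]]'
python3 - <<'E'
from h import *
c=cam("wrist"); cv2.imwrite("pics/w3.png",c["image"][:,:,::-1])
P=cloud(c); zz=P[...,2]
for v in range(20,300,20): print(v,zz[v,200:380:20].round(0).tolist())
E
```

```text
time: 6.8
tool_pos: [628.4, -31.7, 130.7]
ee_rot: [-0.001, 0.706, 0.708, -0.0]
force: [0.4, -0.0, -2.3]
opening: 19.6
grip_force: 40.0
20 [-1.0, -0.0, -1.0, -1.0, -2.0, -1.0, -2.0, -0.0, -0.0]
40 [-2.0, -1.0, 0.0, -1.0, -1.0, -2.0, -1.0, -1.0, -0.0]
60 [-2.0, -1.0, -1.0, -2.0, -0.0, -1.0, -1.0, -3.0, -2.0]
80 [-1.0, -2.0, -2.0, -1.0, -1.0, -1.0, -0.0, -1.0, -1.0]
100 [-1.0, 1.0, 107.0, 107.0, 108.0, 107.0, 106.0, 106.0, -1.0]
120 [1.0, -1.0, 107.0, 107.0, 11.0, 10.0, 108.0, -2.0, -1.0]
140 [-1.0, -2.0, 106.0, 103.0, 50.0, 10.0, 107.0, -1.0, -1.0]
160 [-0.0, -1.0, 108.0, 107.0, 107.0, 106.0, 108.0, -0.0, -1.0]
180 [-0.0, -1.0, 107.0, 107.0, 107.0, 107.0, 106.0, -1.0, -1.0]
200 [-1.0, -2.0, 106.0, 107.0, 107.0, 108.0, 107.0, 0.0, 0.0]
220 [0.0, -2.0, 105.0, 107.0, 106.0, 107.0, 106.0, -1.0, -1.0]
240 [-1.0, -1.0, 105.0, 111.0, 107.0, 107.0, 107.0, -2.0, -1.0]
260 [-1.0, -1.0, 105.0, 137.0, 120.0, 116.0, 140.0, -0.0, -0.0]
280 [198.0, 198.0, 199.0, 158.0, 131.0, 131.0, 160.0, 198.0, 198.0]
```

View pics/w3.png

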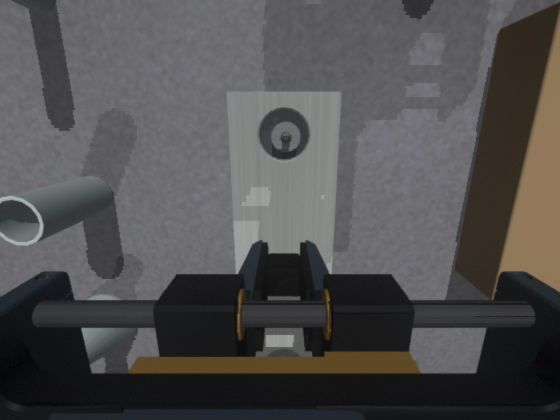

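View: post (285,138) seen inside the far hole (284,133), already roughly centred. I'll compute the offset.

```bash
cat >> h.py <<'E'
def plate(c,ztop,box,rmin=4):
    """holes and edge yaw of the plate top face at height ztop"""
    P=cloud(c); x0,x1,y0,y1=box
    m=((abs(P[...,2]-ztop)<4)&(P[...,0]>x0)&(P[...,0]<x1)&(P[...,1]>y0)&(P[...,1]<y1)).astype(np.uint8)
    cs,hi=cv2.findContours(m,cv2.RETR_CCOMP,cv2.CHAIN_APPROX_NONE)
    for k,hh in zip(cs,hi[0]):
        if len(k)<12: continue
        w=cast(c,k[:,0,:],ztop)[:,:2].astype(np.float32)
        if hh[3]>=0:
            e=cv2.fitEllipse(w)
            if e[1][0]/2>rmin: print("hole",np.round(e[0],1),"d",np.round(e[1],1))
        elif len(k)>100: 
            b=cv2.minAreaRect(w); print("outline",np.round(b[0],1),np.round(b[1],1),round(b[2],2))
    return m
E
python3 - <<'E'
from h import *
c=cam("wrist"); plate(c,107,(585,675,-20,90))
k,s=above(c,46,56,(605,655,20,70)); print(cv2.minEnclosingCircle(cast(c,k,50)[:,:2].astype(np.float32)), above(c,63,80,(605,655,20,70))[1].mean(0))
p,A=pose(); print(A.as_matrix().round(3), p)
E
```

```text
outline [628.6  25.1] [91.7 62.1] 89.95
hole [628.6  48. ] d [27.6 27.8]
((629.5535888671875, 45.315731048583984), 10.885473251342773) [629.52194038  45.4184783   68.09839362]
[[-0.002  1.     0.   ]
 [ 1.     0.002  0.   ]
 [ 0.     0.    -1.   ]] [629.08659338 -31.6221121  131.70050299]
```

```bash
python3 -m crank '[[[-0.14,0.02,0.5,0,0,0.003,1.5],[-0.27,0.045,1,0,0,0.006,1.5],[-0.27,0.045,1.8,0,0,0.006,1.5],[-0.27,0.045,2.6,0,0,0.006,1.5],[-0.27,0.045,3.2,0,0,0.006,1.5],[-0.27,0.045,3.7,0,0,0.006,1.5],[-0.27,0.045,4.1,0,0,0.006,1.5],[-0.27,0.045,4.3,0,0,0.006,1.5],[-0.27,0.045,4.5,0,0,0.006,1.5],[-0.27,0.045,4.7,0,0,0.006,1.5],[-0.27,0.045,4.9,0,0,0.006,1.5],[-0.27,0.045,5.1,0,0,0.006,1.5],[-0.27,0.045,5.3,0,0,0.006,1.5],[-0.27,0.045,5.5,0,0,0.006,1.5],[-0.27,0.045,5.7,0,0,0.006,1.5],[-0.27,0.045,5.9,0,0,0.006,1.5],[-0.27,0.045,6.1,0,0,0.006,1.5],[-0.27,0.045,6.3,0,0,0.006,1.5]]]'
```

```text
time: 8.4
tool_pos: [629.5, -34.5, 68.2]
ee_rot: [-0.0, 0.709, 0.705, -0.0]
force: [0.5, -0.0, -2.8]
opening: 19.6
grip_force: 40.0
```

```bash
python3 -m crank '[[[0,0,0.3,0,0,0,1.5],[0,0,0.7,0,0,0,1.5],[0,0,1.1,0,0,0,1.5],[0,0,1.5,0,0,0,1.5],[0,0,1.8,0,0,0,1.5],[0,0,2.0,0,0,0,1.5],[0,0,2.15,0,0,0,1.5],[0,0,2.25,0,0,0,1.5],[0,0,2.3,0,0,0,1.5],[0,0,2.3,0,0,0,1.5]]]'
```

```text
time: 9.23
tool_pos: [629.5, -34.5, 45.4]
ee_rot: [0.0, 0.709, 0.705, 0.0]
force: [0.6, 0.1, -3.1]
opening: 19.4
grip_force: 40.0
```

```bash
python3 -m crank '[[[0,0,0.05,0,0,0,1.5],[0,0,0.1,0,0,0,1.5],[0,0,0.15,0,0,0,1.5],[0,0,0.2,0,0,0,1.5],[0,0,0.2,0,0,0,1.5]]]'
```

```text
time: 9.65
tool_pos: [629.4, -34.5, 43.4]
ee_rot: [-0.0, 0.709, 0.705, -0.0]
force: [-0.3, -0.8, -2.5]
opening: 19.7
grip_force: 40.0
```

```bash
python3 -m crank '[[[0,0,0.04,0,0,0,1.5],[0,0,0.08,0,0,0,1.5],[0,0,0.08,0,0,0,1.5],[0,0,0.08,0,0,0,1.5],[0,0,0.0,0,0,0,2.5],[0,0,0.0,0,0,0,3.5],[0,0,0.0,0,0,0,4.5],[0,0,0,0,0,0,4.5],[0,0,-1,0,0,0,4.5],[0,0,-3,0,0,0,5],[0,0,-6,0,0,0,6],[0,0,-9,0,0,0,7],[0,0,-12,0,0,0,8],[0,0,-15,0,0,0,9],[0,0,-18,0,0,0,9],[0,0,-19,0,0,0,9],[0,0,-19,0,0,0,9]]]'
python3 - <<'E'
from h import *
c=cam("wrist"); cv2.imwrite("pics/w4.png",c["image"][:,:,::-1]); plate(c,20,(580,680,-150,90)); 
k,s=above(c,46,56,(605,655,20,70)); print(cv2.minEnclosingCircle(cast(c,k,50)[:,:2].astype(np.float32)))
print(*togo([492.4,-285.,225],np.radians(90)))
print(*togo([492.4,-285.,225],np.radians(-6)))
E
```

```text
time: 11.07
tool_pos: [630.9, -34.6, 237.0]
ee_rot: [0.002, 0.709, 0.705, 0.002]
force: [0.7, -1.4, 0.4]
opening: 89.6
grip_force: 0.0
outline [629.4 -34.8] [204.6  61.8] 89.56
hole [629.4 -38.3] d [24.8 27.1]
hole [630.   44.9] d [28.5 28.9]
((629.767578125, 45.248783111572266), 10.906466484069824)
[-25.112 -13.627   0.941] [ 0.0023  0.0002 -0.005 ]
[-25.112 -13.627   0.941] [ 0.0019 -0.0018  1.6705]
```

View pics/w4.png

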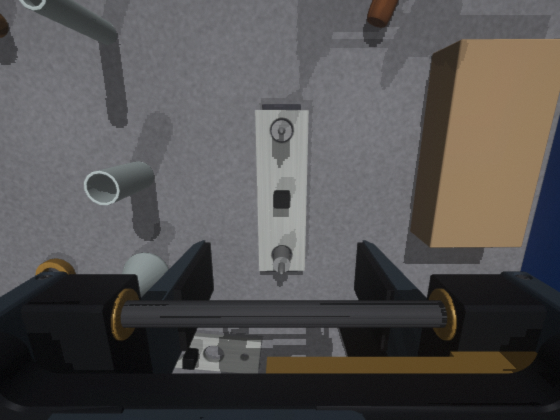

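The plain plate lies flat and centred on the foot (hole (282,130) round the post). Next the upper plate.

```bash
python3 -m crank '[[[-25.1,-13.6,0.9,0,0,1.67,9],[-25.1,-13.6,0.9,0,0,1.67,9],[-25.1,-13.6,0.9,0,0,1.67,9],[-25.1,-13.6,0.9,0,0,1.67,9],[-25.1,-13.6,0.9,0,0,1.67,9],[-25.1,-13.6,0.9,0,0,1.67,9],[-25.1,-13.6,0.9,0,0,1.67,9],[-25.1,-13.6,0.9,0,0,1.67,9],[-25.1,-13.6,0.9,0,0,1.67,9],[-25.1,-13.6,0.9,0,0,1.67,9],[-25.1,-13.6,0.9,0,0,1.67,9],[-25.1,-13.6,0.9,0,0,1.67,9],[-25.1,-13.6,0.9,0,0,1.67,9],[-25.1,-13.6,0.9,0,0,1.67,9],[-25.1,-13.6,0.9,0,0,1.67,9],[-25.1,-13.6,0.9,0,0,1.67,9],[-25.1,-13.6,0.9,0,0,1.67,9],[-25.1,-13.6,0.9,0,0,1.67,9]]]'
python3 - <<'E'
from h import *
c=cam("wrist"); plate(c,8,(370,610,-340,-230))
k,s=above(c,25,38,(440,540,-320,-250)); b=cv2.minAreaRect(cast(c,k,32)[:,:2].astype(np.float32)); print(b,s.mean(0))
x=np.array(b[0]); print(*togo([*x,31],np.radians(-6.2)))
E
```

```text
time: 12.62
tool_pos: [492.0, -284.7, 223.9]
ee_rot: [-0.0, 0.999, -0.051, -0.0]
force: [-0.5, 0.5, 0.3]
opening: 89.6
grip_force: 0.0
outline [ 490.6 -283. ] [ 61.8 205.3] 83.11
hole [ 412.5 -273.5] d [13.1 13.8]
hole [ 462.7 -279.6] d [43.8 68.2]
hole [ 522.5 -286.8] d [32.3 32.7]
hole [ 569.9 -292.6] d [13.8 13.9]
((491.5673828125, -283.5555419921875), (18.86773681640625, 16.924089431762695), 84.04248809814453) [ 491.38632034 -283.16410644   30.60080463]
[-0.058 -0.105 19.309] [-0.0002  0.0004  0.0051]
```

```bash
python3 -m crank '[[[-0.1,-0.15,4,0,0,0.017,7],[-0.1,-0.15,8,0,0,0.017,6],[-0.1,-0.15,12,0,0,0.017,5],[-0.1,-0.15,15,0,0,0.017,4.5],[-0.1,-0.15,17,0,0,0.017,4.5],[-0.1,-0.15,18.2,0,0,0.017,4.5],[-0.1,-0.15,18.9,0,0,0.017,4.5],[-0.1,-0.15,19.3,0,0,0.017,4.5],[-0.1,-0.15,19.3,0,0,0.017,4.5],[-0.1,-0.15,19.3,0,0,0.017,3.5],[-0.1,-0.15,19.3,0,0,0.017,2.5],[-0.1,-0.15,19.3,0,0,0.017,1.5],[-0.1,-0.15,19.3,0,0,0.017,1.5],[-0.1,-0.15,19.3,0,0,0.017,1.5],[-0.1,-0.15,19.3,0,0,0.017,1.5],[-0.1,-0.15,19.3,0,0,0.017,1.5],[-0.1,-0.15,19.3,0,0,0.017,1.5]]]' 40
python3 - <<'E'
from h import *
print(*togo([629.2,-34.7,180],np.radians(89.5)))
E
```

```text
time: 14.08
tool_pos: [491.7, -283.5, 32.1]
ee_rot: [0.0, 0.998, -0.061, 0.0]
force: [-1.5, 1.1, 6.9]
opening: 20.0
grip_force: 40.0
[ 10.649 -26.35  -14.794] [ 8.0000e-04 -2.0000e-04 -1.6832e+00]
```

```bash
python3 -m crank '[[[0,0,-0.7,0,0,0,1.5],[0,0,-2,0,0,0,1.5],[0,0,-4,0,0,0,1.5],[0,0,-6.5,0,0,0,1.5],[0,0,-9,0,0,0,1.5],[0,0,-11.5,0,0,0,1.5],[0,0,-13.8,0,0,0,1.5],[0,0,-14.8,0,0,0,1.5],[0.4,-1,-14.8,0,0,-0.06,1.5],[1.2,-3,-14.8,0,0,-0.17,1.5],[2.1,-5.2,-14.8,0,0,-0.29,1.5],[3,-7.4,-14.8,0,0,-0.41,1.5],[3.9,-9.6,-14.8,0,0,-0.53,1.5],[4.8,-11.9,-14.8,0,0,-0.65,1.5],[5.7,-14.1,-14.8,0,0,-0.77,1.5],[6.6,-16.3,-14.8,0,0,-0.89,1.5],[7.5,-18.6,-14.8,0,0,-1.01,1.5],[8.3,-20.5,-14.8,0,0,-1.12,1.5],[9,-22.3,-14.8,0,0,-1.22,1.5],[9.5,-23.5,-14.8,0,0,-1.3,1.5]]]'
python3 - <<'E'
from h import *
print(*togo([629.2,-34.7,131],np.radians(89.5)))
E
```

```text
time: 15.75
tool_pos: [614.4, -59.9, 179.4]
ee_rot: [-0.0, 0.83, 0.558, -0.0]
force: [-0.5, -0.7, -1.3]
opening: 20.1
grip_force: 40.0
[2.887 0.424 4.839] [-3.000e-04 -1.000e-04 -3.771e-01]
```

```bash
python3 -m crank '[[[0.6,0.1,0.6,0,0,-0.08,1.5],[1.4,0.2,1.8,0,0,-0.18,1.5],[2.1,0.3,3,0,0,-0.28,1.5],[2.7,0.4,4,0,0,-0.35,1.5],[2.89,0.42,4.6,0,0,-0.377,1.5],[2.89,0.42,4.8,0,0,-0.377,1.5],[2.89,0.42,4.8,0,0,-0.377,1.5],[2.89,0.42,4.8,0,0,-0.377,1.5]]]'
python3 - <<'E'
from h import *
c=cam("wrist"); cv2.imwrite("pics/w5.png",c["image"][:,:,::-1])
print(pose()[0])
for z in (107,): plate(c,z,(585,675,-20,90))
print(above(c,63,80,(605,655,20,70))[1].mean(0))
E
```

```text
time: 16.42
tool_pos: [629.0, -36.6, 131.8]
ee_rot: [0.0, 0.713, 0.701, 0.0]
force: [0.3, -1.1, -1.4]
opening: 19.4
grip_force: 40.0
[629.15768585 -36.66774771 132.05647444]
outline [629.7  22.5] [86.  61.9] 89.03
hole [630.1  42.6] d [13.1 13.2]
[629.58455748  45.26346688  68.11223275]
```

View pics/w5.png

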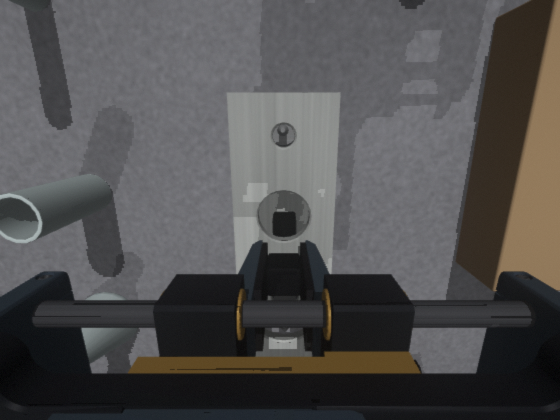

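```bash
python3 -m crank '[[[0.14,0.01,0.3,0,0,-0.005,1.5],[0.27,0.02,0.8,0,0,-0.009,1.5],[0.27,0.02,1.3,0,0,-0.009,1.5],[0.27,0.02,1.8,0,0,-0.009,1.5],[0.27,0.02,2.2,0,0,-0.009,1.5],[0.27,0.02,2.4,0,0,-0.009,1.5],[0.27,0.02,2.6,0,0,-0.009,1.5],[0.27,0.02,2.8,0,0,-0.009,1.5],[0.27,0.02,3,0,0,-0.009,1.5],[0.27,0.02,3.2,0,0,-0.009,1.5],[0.27,0.02,3.4,0,0,-0.009,1.5],[0.27,0.02,3.6,0,0,-0.009,1.5],[0.27,0.02,3.8,0,0,-0.009,1.5],[0.27,0.02,4,0,0,-0.009,1.5],[0.27,0.02,4,0,0,-0.009,1.5]]]'
python3 - <<'E'
from h import *
c=cam("wrist")
plate(c,68,(585,675,-20,90))
print(above(c,71,85,(605,655,20,70))[1].mean(0))
E
```

```text
time: 17.72
tool_pos: [629.1, -33.6, 91.0]
ee_rot: [-0.0, 0.709, 0.705, -0.0]
force: [-0.6, 0.2, -1.4]
opening: 19.4
grip_force: 40.0
outline [629.1  24.4] [87.8 61.2] 89.63
hole [628.9  -1.3] d [31.6 31.8]
hole [629.2  45.7] d [13.2 13.5]
[629.51806983  45.41885614  71.4011842 ]
```

```bash
python3 -m crank '[[[0,0.02,0.2,0,0,0,1.5],[0,0.02,0.4,0,0,0,1.5],[0,0.02,0.6,0,0,0,1.5],[0,0.02,0.75,0,0,0,1.5],[0,0.02,0.85,0,0,0,1.5],[0,0.02,0.9,0,0,0,1.5],[0,0.02,0.95,0,0,0,1.5],[0,0.02,0.95,0,0,0,1.5]]]'
```

```text
time: 18.43
tool_pos: [629.4, -33.6, 82.1]
ee_rot: [-0.0, 0.709, 0.705, -0.0]
force: [-2.2, -0.9, 1.5]
opening: 19.7
grip_force: 40.0
```

```bash
python3 -m crank '[[[0,0,0.03,0,0,0,1.5],[0,0,0.03,0,0,0,1.5],[0,0,0.0,0,0,0,2.5],[0,0,0.0,0,0,0,3.5],[0,0,0.0,0,0,0,4.5],[0,0,0,0,0,0,4.5],[0,0,-1,0,0,0,4.5],[0,0,-3,0,0,0,5],[0,0,-6,0,0,0,6],[0,0,-9,0,0,0,7],[0,0,-12,0,0,0,8],[0,0,-15,0,0,0,9],[0,0,-17,0,0,0,9],[0,0,-17,0,0,0,9]]]'
python3 - <<'E'
from h import *
c=cam("wrist"); cv2.imwrite("pics/w6.png",c["image"][:,:,::-1]); plate(c,58,(580,680,-150,90))
s=above(c,70,100,(385,500,-70,60)); k,q=s; w=cast(c,k,90)[:,:2].astype(np.float32); print(q.mean(0),cv2.minEnclosingCircle(w), q[q[:,2]>85].mean(0))
print(*togo([447.5,-10,225],np.radians(89.55)))
E
```

```text
time: 19.6
tool_pos: [631.5, -33.8, 257.6]
ee_rot: [0.003, 0.709, 0.705, 0.002]
force: [-0.1, -0.6, 0.1]
opening: 86.7
grip_force: 0.0
outline [629.3 -34.4] [203.6  61.8] 89.68
hole [ 628.8 -114.4] d [13.8 16.7]
hole [629.1 -62.1] d [43.5 68.4]
hole [629.4  -2.1] d [32.3 32.8]
hole [629.6  45.5] d [13.6 14. ]
[448.33879671  -8.33687457  82.31792039] ((452.9480895996094, -7.082091808319092), 22.294960021972656) [447.89138479  -8.38944338  88.09996037]
[  2.263 -18.338   2.919] [0.0046 0.0004 0.0019]
```

View pics/w6.png

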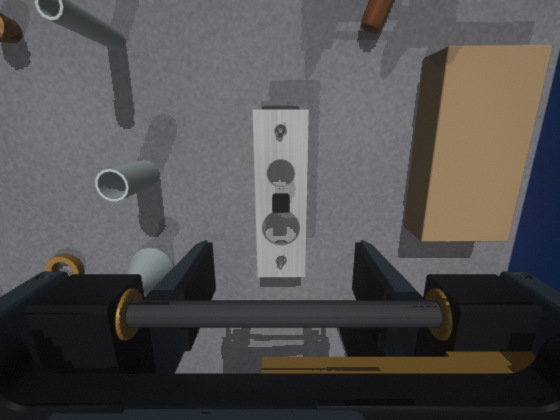

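The upper plate is seated on the pins: (280,131) and (281,262), holes at (281,172) and (281,227). On to the wide tube.

```bash
python3 -m crank '[[[0.6,-4,0.8,0,0,0,9],[1.2,-8,1.6,0,0,0,9],[1.8,-12,2.4,0,0,0,9],[2.3,-15.5,2.9,0,0,0,9],[2.5,-17.5,3.2,0,0,0,9],[2.5,-18.3,3.2,0,0,0,9],[2.5,-18.3,3.2,0,0,0,9],[2.5,-18.3,3.2,0,0,0,9],[2.5,-18.3,3.2,0,0,0,9]]]'
python3 - <<'E'
from h import *
c=cam("wrist"); 
k,q=above(c,83,96,(410,490,-50,40)); w=cast(c,k,90)[:,:2].astype(np.float32); print(cv2.minEnclosingCircle(w), cv2.fitEllipse(w), len(k)); e=cv2.fitEllipse(w)[0]
print(*togo([*e,68],np.radians(89.55)))
c=cam("top"); k,q=above(c,83,96,(410,490,-50,40)); w=cast(c,k,90)[:,:2].astype(np.float32); print(cv2.fitEllipse(w))
P=cloud(cam("scene")); 
for y in (-100,-35-60+10,20,50):
    s=P[(abs(P[...,0]-629)<28)&(abs(P[...,1]-y)<6)]; s=s[s[:,2]>40]; print(y,np.median(s[:,2]).round(1))
E
```

```text
time: 20.4
tool_pos: [448.1, -7.7, 220.3]
ee_rot: [0.0, 0.709, 0.705, 0.0]
force: [0.4, -0.4, -0.4]
opening: 90.2
grip_force: 0.0
((447.5754089355469, -7.775550842285156), 18.30485725402832) ((447.50958251953125, -7.938320636749268), (34.36720657348633, 35.63808822631836), 179.80137634277344) 100
[-0.021 -0.059 15.222] [0.0007 0.     0.0016]Traceback (most recent call last):
  File "<stdin>", line 5, in <module>
  File "h.py", line 28, in above
    return max(cs,key=cv2.contourArea)[:,0,:],P[m>0]
           ~~~^^^^^^^^^^^^^^^^^^^^^^^^
ValueError: max() iterable argument is empty
```

```bash
python3 -m crank '[[[0,-0.06,2,0,0,0,9],[0,-0.06,5,0,0,0,9],[0,-0.06,8.5,0,0,0,9],[0,-0.06,11.5,0,0,0,9],[0,-0.06,13.7,0,0,0,8],[0,-0.06,14.8,0,0,0,7],[0,-0.06,15.2,0,0,0,6],[0,-0.06,15.2,0,0,0,5],[0,-0.06,15.2,0,0,0,4.3],[0,-0.06,15.2,0,0,0,3.9],[0,-0.06,15.2,0,0,0,3.5],[0,-0.06,15.2,0,0,0,3],[0,-0.06,15.2,0,0,0,3],[0,-0.06,15.2,0,0,0,3],[0,-0.06,15.2,0,0,0,3]]]' 15
python3 - <<'E'
from h import *
print(*togo([629.1,-70.5,160],np.radians(89.6)))
E
```

```text
time: 21.75
tool_pos: [446.6, -7.6, 68.5]
ee_rot: [0.0, 0.709, 0.705, 0.0]
force: [-0.8, 0.2, 7.7]
opening: 35.4
grip_force: 15.0
[-6.184 18.299 -9.128] [0.0011 0.0001 0.001 ]
```

```bash
python3 -m crank '[[[0,0,-0.5,0,0,0,3],[0,0,-2,0,0,0,3],[0,0,-4.5,0,0,0,3],[0,0,-7,0,0,0,3],[0,0,-9,0,0,0,3],[0,0,-9.8,0,0,0,3],[-0.3,1,-9.8,0,0,0,3],[-1,3,-9.8,0,0,0,3],[-1.9,5.5,-9.8,0,0,0,3],[-2.7,8,-9.8,0,0,0,3],[-3.5,10.5,-9.8,0,0,0,3],[-4.4,13,-9.8,0,0,0,3],[-5.2,15.5,-9.8,0,0,0,3],[-5.9,17.4,-9.8,0,0,0,3],[-6.2,18.3,-9.8,0,0,0,3],[-6.2,18.3,-9.8,0,0,0,3],[-6.2,18.3,-9.8,0,0,0,3],[-6.2,18.3,-9.8,0,0,0,3]]]'
python3 - <<'E'
from h import *
c=cam("wrist"); cv2.imwrite("pics/w7.png",c["image"][:,:,::-1]); plate(c,58,(580,680,-150,90))
print(pose()[0]); c=cam("scene"); cv2.imwrite("pics/s7.png",cv2.resize(c["image"][230:400,140:400,::-1],None,fx=3,fy=3))
E
```

```text
time: 23.25
tool_pos: [627.4, -70.3, 165.1]
ee_rot: [-0.001, 0.709, 0.705, -0.0]
force: [-0.3, 0.4, -0.5]
opening: 35.7
grip_force: 15.0
outline [629.3 -22.8] [181.5  61.7] 89.68
hole [629.4  -2.3] d [32.  32.3]
hole [629.5  45.1] d [13.2 13.5]
[627.45362177 -70.23555079 165.41789589]
```

View pics/s7.png

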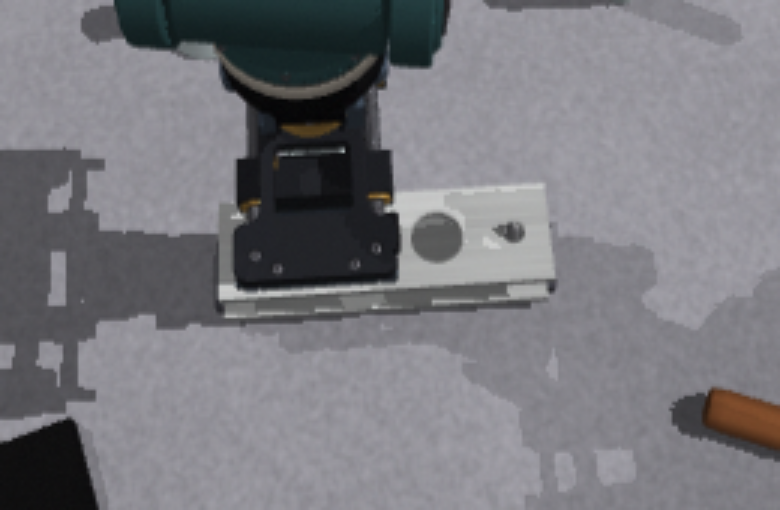

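View pics/w7.png

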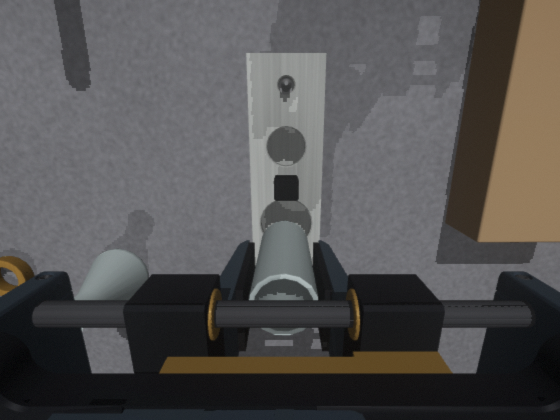

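The wide tube hangs straight above the big hole (285,218); only ~2 mm of shift in x is needed.

```bash
python3 -m crank '[[[0,0.1,0.2,0,0,0,3],[0,0.18,0.6,0,0,0,3],[0,0.18,1.2,0,0,0,3],[0,0.18,1.8,0,0,0,3],[0,0.18,2.4,0,0,0,3],[0,0.18,2.9,0,0,0,3],[0,0.18,3.4,0,0,0,3],[0,0.18,3.8,0,0,0,3],[0,0.18,4.2,0,0,0,3],[0,0.18,4.6,0,0,0,3],[0,0.18,5,0,0,0,3],[0,0.18,5.4,0,0,0,3],[0,0.18,5.8,0,0,0,3],[0,0.18,6.2,0,0,0,3],[0,0.18,6.6,0,0,0,3],[0,0.18,7,0,0,0,3],[0,0.18,7.2,0,0,0,3],[0,0.18,7.3,0,0,0,3]]]'
```

```text
time: 24.85
tool_pos: [630.3, -70.6, 92.5]
ee_rot: [-0.0, 0.709, 0.705, -0.0]
force: [0.5, -0.5, -1.4]
opening: 35.3
grip_force: 15.0
```

```bash
python3 -m crank '[[[0,-0.08,0.2,0,0,0,3],[0,-0.08,0.32,0,0,0,3],[0,-0.08,0.38,0,0,0,3],[0,-0.08,0.42,0,0,0,3],[0,-0.08,0.42,0,0,0,3]]]'
```

```text
time: 25.27
tool_pos: [629.7, -70.6, 88.8]
ee_rot: [0.0, 0.709, 0.705, 0.0]
force: [0.2, -0.5, -0.3]
opening: 35.5
grip_force: 15.0
```

```bash
python3 -m crank '[[[0,0,0.05,0,0,0,3],[0,0,0.05,0,0,0,3],[0,0,0.05,0,0,0,3.8],[0,0,0.05,0,0,0,4.6],[0,0,0.05,0,0,0,5.5],[0,0,0.05,0,0,0,6.5],[0,0,0.05,0,0,0,6.5],[0,0,-1.5,0,0,0,6.5],[0,0,-4,0,0,0,6.5],[0,0,-7,0,0,0,6.5],[0,0,-10,0,0,0,8],[0,0,-13,0,0,0,9],[0,0,-14.2,0,0,0,9],[0,0,-14.2,0,0,0,9],[0,0,-14.2,0,0,0,9]]]'
python3 - <<'E'
from h import *
print(*togo([433,151,230],np.radians(89.55)))
c=cam("wrist"); P=cloud(c)
k,q=above(c,100,120,(590,670,-110,-30)); print(q.mean(0),cv2.fitEllipse(cast(c,k,110)[:,:2].astype(np.float32)))
E
```

```text
time: 26.52
tool_pos: [629.6, -70.6, 230.5]
ee_rot: [0.0, 0.709, 0.705, 0.0]
force: [-0.8, 0.6, -0.9]
opening: 89.7
grip_force: 0.0
[ 22.044 -19.792   0.042] [0.0005 0.     0.0018]
[630.02212176 -71.91399464 107.24724877] ((630.0801391601562, -70.64720916748047), (34.46547317504883, 36.56572723388672), 1.7234467267990112)
```

```bash
python3 -m crank '[[[2.5,-2.2,0,0,0,0,9],[5,-4.5,0,0,0,0,9],[7.8,-7,0,0,0,0,9],[10.6,-9.5,0,0,0,0,9],[13.4,-12,0,0,0,0,9],[16.2,-14.5,0,0,0,0,9],[18.7,-16.8,0,0,0,0,9],[20.7,-18.6,0,0,0,0,9],[22,-19.8,0,0,0,0,9],[22,-19.8,0,0,0,0,9],[22,-19.8,0,0,0,0,9]]]'
python3 - <<'E'
from h import *
c=cam("wrist"); 
k,q=above(c,103,116,(400,470,115,185)); w=cast(c,k,110)[:,:2].astype(np.float32); print(cv2.minEnclosingCircle(w), cv2.fitEllipse(w), len(k)); e=cv2.fitEllipse(w)[0]
print(*togo([*e,85],np.radians(89.55)),pose()[0])
E
```

```text
time: 27.48
tool_pos: [432.0, 150.8, 229.5]
ee_rot: [-0.0, 0.709, 0.706, -0.001]
force: [0.4, -0.4, -0.1]
opening: 89.7
grip_force: 0.0
((432.700439453125, 152.4178466796875), 12.313423156738281) ((432.96490478515625, 152.29176330566406), (22.626861572265625, 23.87131118774414), 178.33187866210938) 71
[ 0.195  0.055 14.473] [-0.0015  0.0005  0.0026] [432.62021195 150.42384068 229.73404288]
```

```bash
python3 -m crank '[[[0.18,0.05,2,0,0,0,9],[0.18,0.05,5,0,0,0,9],[0.18,0.05,8.5,0,0,0,9],[0.18,0.05,11,0,0,0,9],[0.18,0.05,13,0,0,0,8],[0.18,0.05,14.1,0,0,0,7],[0.18,0.05,14.5,0,0,0,6],[0.18,0.05,14.5,0,0,0,5],[0.18,0.05,14.5,0,0,0,4],[0.18,0.05,14.5,0,0,0,3.2],[0.18,0.05,14.5,0,0,0,2.7],[0.18,0.05,14.5,0,0,0,2.3],[0.18,0.05,14.5,0,0,0,1.9],[0.18,0.05,14.5,0,0,0,1.9],[0.18,0.05,14.5,0,0,0,1.9],[0.18,0.05,14.5,0,0,0,1.9]]]' 12
python3 - <<'E'
from h import *
print(*togo([629.4,-2.2,185],np.radians(89.6)),pose()[0])
E
```

```text
time: 28.87
tool_pos: [433.7, 152.4, 86.0]
ee_rot: [0.0, 0.709, 0.705, 0.0]
force: [-0.4, 0.0, 4.9]
opening: 24.2
grip_force: 12.0
[-15.347  19.663  -9.892] [ 0.0005 -0.0002  0.0011] [433.73176776 152.44695013  85.99824935]
```

```bash
python3 -m crank '[[[0,0,-0.5,0,0,0,1.9],[0,0,-2,0,0,0,1.9],[0,0,-4.5,0,0,0,1.9],[0,0,-7,0,0,0,1.9],[0,0,-9,0,0,0,1.9],[0,0,-10,0,0,0,1.9],[-0.8,1,-10,0,0,0,1.9],[-2.3,3,-10,0,0,0,1.9],[-4.3,5.5,-10,0,0,0,1.9],[-6.3,8,-10,0,0,0,1.9],[-8.2,10.5,-10,0,0,0,1.9],[-10.2,13,-10,0,0,0,1.9],[-12.2,15.6,-10,0,0,0,1.9],[-14,17.9,-10,0,0,0,1.9],[-15,19.3,-10,0,0,0,1.9],[-15.35,19.7,-10,0,0,0,1.9],[-15.35,19.7,-10,0,0,0,1.9],[-15.35,19.7,-10,0,0,0,1.9],[-15.35,19.7,-10,0,0,0,1.9]]]'
python3 - <<'E'
from h import *
c=cam("wrist"); cv2.imwrite("pics/w8.png",c["image"][:,:,::-1]); plate(c,58,(580,680,-150,90))
print(pose()[0])
E
```

```text
time: 30.45
tool_pos: [628.5, -1.8, 185.1]
ee_rot: [-0.0, 0.709, 0.705, -0.0]
force: [-0.1, 0.6, -1.2]
opening: 24.1
grip_force: 12.0
outline [ 627.3 -132.6] [ 7.8 51.8] 89.64
outline [629.4   5.3] [125.4  61.8] 89.68
hole [629.4  46. ] d [13.5 13.7]
[628.61284586  -1.72554304 185.36747754]
```

View pics/w8.png

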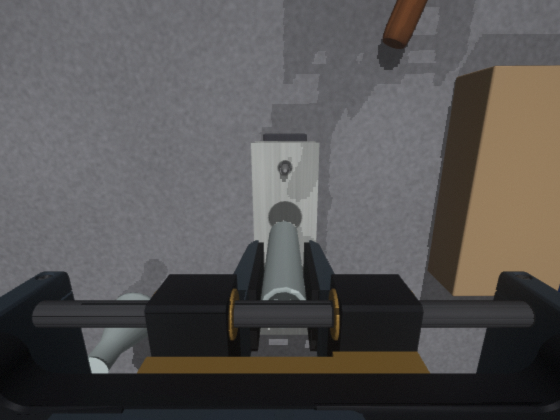

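The narrow tube hangs above the small hole (286,215), aligned. Lower it.

```bash
python3 -m crank '[[[-0.03,0.06,0.2,0,0,0,1.9],[-0.03,0.06,0.6,0,0,0,1.9],[-0.03,0.06,1.2,0,0,0,1.9],[-0.03,0.06,1.8,0,0,0,1.9],[-0.03,0.06,2.4,0,0,0,1.9],[-0.03,0.06,2.9,0,0,0,1.9],[-0.03,0.06,3.4,0,0,0,1.9],[-0.03,0.06,3.8,0,0,0,1.9],[-0.03,0.06,4.2,0,0,0,1.9],[-0.03,0.06,4.6,0,0,0,1.9],[-0.03,0.06,5,0,0,0,1.9],[-0.03,0.06,5.4,0,0,0,1.9],[-0.03,0.06,5.8,0,0,0,1.9],[-0.03,0.06,6.2,0,0,0,1.9],[-0.03,0.06,6.6,0,0,0,1.9],[-0.03,0.06,7,0,0,0,1.9],[-0.03,0.06,7.3,0,0,0,1.9],[-0.03,0.06,7.5,0,0,0,1.9],[-0.03,0.06,7.5,0,0,0,1.9]]]'
```

```text
time: 32.08
tool_pos: [630.0, -2.6, 110.3]
ee_rot: [-0.0, 0.709, 0.705, -0.0]
force: [0.2, 0.6, -0.1]
opening: 23.5
grip_force: 12.0
```

```bash
python3 -m crank '[[[0,-0.05,0.2,0,0,0,1.9],[0,-0.05,0.32,0,0,0,1.9],[0,-0.05,0.38,0,0,0,1.9],[0,-0.05,0.42,0,0,0,1.9],[0,-0.05,0.46,0,0,0,1.9],[0,-0.05,0.46,0,0,0,1.9]]]'
```

```text
time: 32.58
tool_pos: [629.7, -2.6, 106.2]
ee_rot: [0.0, 0.709, 0.705, 0.0]
force: [-0.4, -0.3, 0.3]
opening: 24.4
grip_force: 12.0
```

```bash
python3 -m crank '[[[0,0,0.03,0,0,0,1.9],[0,0,0.03,0,0,0,2.6],[0,0,0.03,0,0,0,3.4],[0,0,0.03,0,0,0,4.4],[0,0,0.03,0,0,0,5.5],[0,0,0.03,0,0,0,5.5],[0,0,-1.5,0,0,0,5.5],[0,0,-4,0,0,0,5.5],[0,0,-7,0,0,0,5.5],[0,0,-10,0,0,0,8],[0,0,-13,0,0,0,9],[0,-2,-15,0,0,0,9],[0,-5,-15,0,0,0,9],[0,-9,-15,0,0,0,9],[0,-13,-15,0,0,0,9],[0,-15,-15,0,0,0,9],[0,-15,-15,0,0,0,9],[0,-15,-15,0,0,0,9]]]'
python3 - <<'E'
from h import *
c=cam("wrist"); cv2.imwrite("pics/w9.png",c["image"][:,:,::-1])
c=cam("scene"); cv2.imwrite("pics/s9.png",c["image"][:,:,::-1])
E
```

```text
time: 34.08
tool_pos: [479.2, -1.7, 256.6]
ee_rot: [0.0, 0.709, 0.705, 0.0]
force: [0.1, 0.2, 0.9]
opening: 90.1
grip_force: 0.0
```

View pics/w9.png

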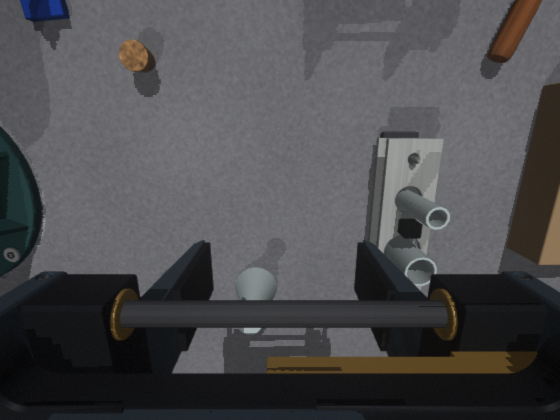

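View pics/s9.png

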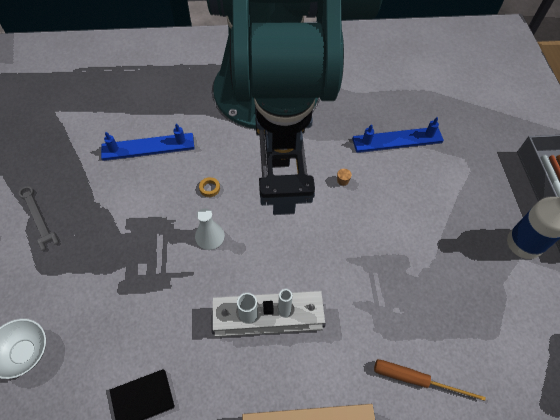

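Both tubes stand upright in the rack (scene (247,305) and (286,302)), the flask still stands at (209,232), and the arm is clear.

```bash
python3 -c "
from station import r
print(r.hand_in())"
```

```text
the job is handed in; nothing more can be done
None
```

The rack is built: the plain plate lies on the foot, the holed plate sits on the post shoulders, both tubes stand upright in their holes, the flask is still standing, and I handed the job in at about 34 s.

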